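# Load the bead polisher

### The job

Lever the polisher's blue lid open with the flat blade, keeping the gripper and arm off the lid, until the lid stands upright or leans back. Then pour all six red beads from the dipper cup, from close above, into the polisher's basin. Finish with the lid left open, the blade lying flat and the cup standing upright on the bench, both let go, and everything else on the bench where it was.

Things in the scene. Friction and masses are not known exactly. Their poses are not given: they have to be found in the camera images.
- polisher: Bead polisher, the white box 130 (x) x 140 (y) x 70 high fixed to the bench, blue control panel on its front. Origin: centre of its underside; its front (-x axis) faces roughly to the robot, z up. Walls 12 thick; the open basin inside is 106 x 116, its floor 24 above the bench and its rim at 70.
- basin (a point): Centre of the basin's floor, 24 above the bench, 46 below the rim; axes as the polisher's.
- hinge (a joint): Angle of the polisher's lid (rad): 0 shut, grows as the lid opens upward to its stop at 1.95; 1.57 is upright. The hinge lies along the polisher's y axis at its rear top edge (x +65, z 73 in the polisher's frame). Stiff: the lid stays where it is left (about 2 N at the lip).
- lid: The lid, a blue plate 130 x 140 x 6 thick that covers the whole box (z 70 to 76 when shut). Origin on the hinge line, at mid thickness; the plate runs to -x; z is its upper side.
- lid_lip (a point): Middle of the underside of the lid's free end: a yellow lip 70 wide, 6 thick, that juts 15 past the polisher's front wall, with open air below it (underside 70 above the bench when shut). In the lid's frame x -145, z -3.
- blade: Opening blade, lying on the bench: wooden handle 100 long (x -50 to 50), 14 wide, 22 high, then a flat steel blade 20 wide, 3 thick, from x 50 to x 150, its mid-plane 11 above the underside. Origin: underside at the middle of the handle; x points to the tip, z up. 70 g.
- blade_grip (a point): A good place to grip the handle: x 35, z 11 in the blade's frame, 115 behind the tip; 14 wide along y.
- blade_tip (a point): End of the flat blade (x 150, z 11).
- cup: Aluminium dipper cup, flaring from radius 34 at the foot to 58 at the rim, 46 high, wall 4, with six beads in it. Origin: centre of its underside, z up. On its -x side a black flat tab rises from (x -50, z 20), leaning outward (to -x) 40 degrees from vertical: 92 long, 26 wide along y, 10 thick. 160 g.
- cup_grip (a point): Point on the tab's centre line, 66 from its lower end (x -92, z 71 in the cup's frame); the tab's two flat faces, 10 apart, look along (0.77, 0, 0.64) and back. Axes as the cup's.
- cup_lip (a point): Point of the rim across from the tab (x 58, z 46), where the beads leave when the cup is tipped that way.
- jar: Bystander: glass jar with blue cap, diameter 72, 100 high. Origin under its centre.
- tin: Bystander: flat red tin, diameter 54, 18 high. Origin under its centre.
- tray: Bystander: small black tray 90 x 60 x 16. Origin under its centre.
- hammer: Bystander: small hammer lying on the bench.
- block: Bystander: steel bench block 80 x 80 x 22. Origin under its centre.
- bead0: Dark red faceted bead, 17 across, 14 high, 10 g, polished; starts in the cup. Origin: its centre.
- bead1: Dark red faceted bead, 17 across, 14 high, 10 g, polished; starts in the cup. Origin: its centre.
- bead2: Dark red faceted bead, 17 across, 14 high, 10 g, polished; starts in the cup. Origin: its centre.
- bead3: Dark red faceted bead, 17 across, 14 high, 10 g, polished; starts in the cup. Origin: its centre.
- bead4: Dark red faceted bead, 17 across, 14 high, 10 g, polished; starts in the cup. Origin: its centre.
- bead5: Dark red faceted bead, 17 across, 14 high, 10 g, polished; starts in the cup. Origin: its centre.
Not all that is in view belongs to the job. Several things have the shape of the blade; the one meant has the colours described above.

How it is judged:
By the outcome, as a careful person would: the job done as asked, in the order asked, and still so for the second after the job is handed in, with the robot touching nothing.
It also fails if it takes over 72 s, if anything falls off the work surface, if the arm or the gripper's body presses on something with over 40 N, if the wrist force passes 120 N, or if a joint passes its speed limit or range.

### The arm

A 6-joint arm with a two-finger parallel gripper is mounted at the origin on the work surface. World frame = base frame: x ahead of the robot, y to its left, z up, the work surface at z = 0. Lengths are in m, angles in rad, forces in N, time in s.
With the tool pointing down it reaches from about 0.3 to 0.875 m from the base axis. Payload 6.4 kg.
Tool frame: the origin (TCP) lies midway between the tips of the shut fingers; the grasp point (between the pads) lies 19 mm behind it; z points along the fingers, y is the line along which they close (so a half turn about z gives the same grasp; the last joint's range is limited). The gripper opens to 85 mm and grips with 20 to 120 N. Pads are 22 mm wide; open, the fingers measure 114 mm over their backs; the gripper's body (76 mm by 85 mm) begins 54 mm behind the grasp point. The pads swing forward as they close: fully open they stand 13 mm farther back than shut.
Start: joints at [1.031, 0.181, 1.607, -0, 1.354, -0.206], TCP at [0.188, 0.543, 0.231] pointing down, gripper open.
Joint ranges: [-2.99, 2.99], [-0.89, 2.07], [0.3, 2.58], [-1.14, 4.28], [0, 2.63], [-3.12, 3.12]. Speed limits (rad/s): [2.57, 2.57, 3.01, 3.14, 3.14, 3.14].

### API

Orientations are given as a unit quaternion [w, x, y, z].
In Python, from bench import get_obs, camera, hand_in gives the robot as it stands.
- The arm moves only by the tool carry_out, never from a script. Its argument "plan" is a list that holds one entry, the list of rows, each a list of 7 numbers: the shift along the world's x, y, z in m, then the turn, a rotation vector about the world's x, y, z in rad, then the opening, from 0 (shut) to 1 (fully open). In form: [[[x, y, z, rx, ry, rz, hand], ...]]. A call has exactly 5 rows; each row is the pose to reach, as a shift and turn from the pose commanded when the call began; what a row does not reach only later rows make up. A row lasts 1/12 s, in which the tool goes at most 41.7 mm and 7.16 degrees, less where a joint would pass 70% of its speed; a pose out of reach is approached as far as the arm can. A call with a gripper value outside its range is refused whole. The fingers move at their own pace and stop on an object; the grip force is fixed at half the most. Time passes only in rows, so rows that repeat a pose let the fingers close, or fill a call up. It gives the time, the measured TCP pose, the force, the opening and the grip force at its end, in the units of the state.
- get_obs(): the state, without advancing time (a new reading comes with each control period).
- camera(name): name is "side" or "top"; returns a dict with "pixels" (400x640x3 uint8, red, green, blue), "z_map" (400x640 float32, m along the optical axis (not along the pixel's ray), 0 where there is no reading), "camera_matrix" (3x3 intrinsics, pixels), "cam_to_world" (4x4, takes a point from camera to world coordinates). Camera axes: x right, y up, looking along -z (the intrinsics and any distortion apply to the point x, -y, -z); pixel columns grow to the right and rows downward; lengths in m; the calibration is good to about 2 mm. A picture is of the moment at which its call begins.
- hand_in(): hands the job in; it is judged then, once.
The state is a dict: "time_s": time; "q": joint angles; "dq": joint speeds; "joint_efforts": joint torques, N m; "eef_pos": TCP position; "eef_rot": TCP orientation; "wrist_force": force on the tool from outside, world axes, zero at the start; "torque": the same for the moment, N m; "opening": opening from 0.0 (shut) to 1.0 (fully open); "grasp_force": force on a finger pad.
Only numpy, scipy, OpenCV 4.12 (cv2) and the standard library are available. Lean on these libraries where they do the work, as an engineer would, in place of code of your own. Each camera call takes 0.05 s, during which the arm holds its last target. There are 200 camera calls.

## Working session

There is one attempt and no reset: what is moved stays moved. The work goes in short steps, Python scripts to look and compute and a tool call to move; the robot and the scene stay as the last step left them, time stands still between calls to the robot, and variables do not carry over. Pictures are saved under pics/ and viewed, at most 10 in all, crops included, and the job is handed in when it is done.

Besides the shell and the picture viewer there is one more tool, called after "Request:" by a JSON object that holds its "name" and its "arguments". carry_out: Moves the arm, as the interface text tells. Its arguments: {"type":"object","properties":{"plan":{"type":"array","items":{"type":"array","items":{"type":"array","items":{"type":"number"}}}}},"required":["plan"]}

```bash
ls; mkdir -p pics; cat > h.py <<'E'
import numpy as np, cv2
from bench import get_obs, camera
def world(c):
    K=c["camera_matrix"];T=c["cam_to_world"];z=c["z_map"]
    v,u=np.mgrid[0:z.shape[0],0:z.shape[1]]
    p=np.stack([(u-K[0,2])/K[0,0]*z,-(v-K[1,2])/K[1,1]*z,-z,np.ones_like(z)],-1)
    w=p@T.T; w[z==0]=np.nan
    return w[...,:3]
def save(c,n,crop=None,s=1):
    im=c["pixels"][...,::-1]
    if crop: x0,y0,x1,y1=crop; im=im[y0:y1,x0:x1]
    cv2.imwrite("pics/"+n,cv2.resize(im,None,fx=s,fy=s,interpolation=cv2.INTER_CUBIC))
E
python3 - <<'E'
from h import *
a=camera("top");b=camera("side")
np.savez("first.npz",a=world(a),b=world(b),pa=a["pixels"],pb=b["pixels"])
for c in(a,b): print(c["camera_matrix"],c["cam_to_world"].round(3), c.keys())
save(a,"top0.png");save(b,"side0.png")
print(get_obs())
E
```

```text
pics
[[419.11116556   0.         317.13684403]
 [  0.         419.11116556 193.32935955]
 [  0.           0.           1.        ]] [[-1.000e-03  9.990e-01 -4.000e-02  4.320e-01]
 [-1.000e+00 -1.000e-03 -5.000e-03  3.600e-02]
 [-5.000e-03  4.000e-02  9.990e-01  1.245e+00]
 [ 0.000e+00  0.000e+00  0.000e+00  1.000e+00]] dict_keys(['pixels', 'z_map', 'camera_matrix', 'cam_to_world'])
[[500.61454757   0.         316.55406056]
 [  0.         500.61454757 198.79508885]
 [  0.           0.           1.        ]] [[-0.858  0.352 -0.374 -0.183]
 [-0.513 -0.582  0.63   1.159]
 [ 0.004  0.733  0.68   1.288]
 [ 0.     0.     0.     1.   ]] dict_keys(['pixels', 'z_map', 'camera_matrix', 'cam_to_world'])
{'time_s': 0.1, 'q': array([ 1.03069841e+00,  1.81458824e-01,  1.60793418e+00, -8.08707368e-06,
        1.35379695e+00, -2.06315726e-01]), 'dq': array([ 1.04293025e-03, -2.11451500e-03, -9.33757944e-05, -5.77133894e-04,
       -2.64035484e-03,  1.38685003e-03]), 'joint_efforts': array([ 8.06022636e-04, -4.45872080e+01, -3.52240062e+01, -2.86811674e-04,
        4.12013105e-03,  1.74942795e-05]), 'eef_pos': array([0.18810819, 0.54282224, 0.23046605]), 'eef_rot': array([-2.87513962e-04,  1.66116535e-01,  9.86105805e-01, -7.45111997e-04]), 'wrist_force': array([-0.12293429,  0.77466451, -0.04465419]), 'torque': array([-0.02128493, -0.03190393, -0.05235017]), 'grasp_force': 0.0, 'opening': 0.9953351265433775}
```

View pics/top0.png

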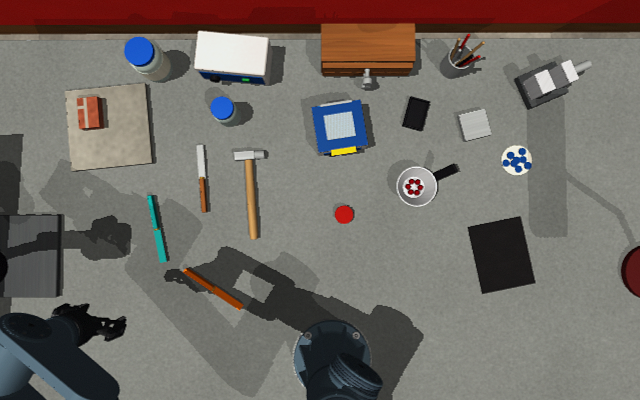

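View pics/side0.png

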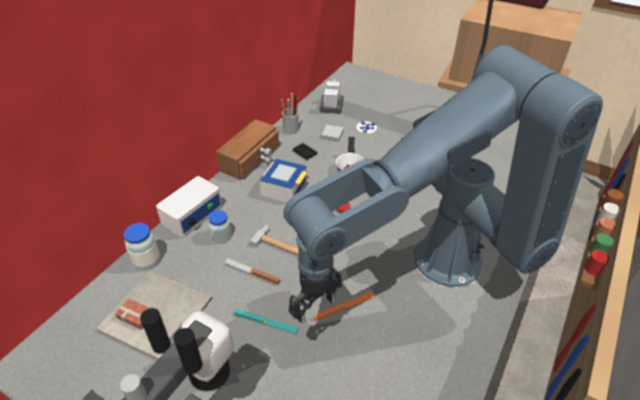

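The top view shows three blade-shaped things: (203,178) brown handle with steel blade, (157,228) all teal, and (212,288) all orange. I choose (203,178). The polisher is at (340,127) with its yellow lip at (343,152), the cup is at (417,186) with its tab at (447,172), the hammer at (250,190), and the tin at (344,214). The side view mostly agrees, and the arm hides part of the scene there.

```bash
cat >> h.py <<'E'
def blob(W,m,zr,n=""):
    ok=m&(W[...,2]>zr[0])&(W[...,2]<zr[1]); p=W[ok]
    r=cv2.minAreaRect((p[:,:2]*1000).astype(np.float32))
    print(n,len(p),"c",p.mean(0).round(4),"rect",np.round(r[0],1),np.round(r[1],1),"box",cv2.boxPoints(r).round(0).tolist(),"z",np.percentile(p[:,2],[5,50,95]).round(4))
    return p
E
python3 - <<'E'
from h import *
d=np.load("first.npz");W=d["a"];im=d["pa"]
hsv=cv2.cvtColor(im,cv2.COLOR_RGB2HSV).astype(int);H,S,V=[hsv[...,i] for i in range(3)]
def roi(x0,y0,x1,y1):
    m=np.zeros(H.shape,bool);m[y0:y1,x0:x1]=1;return m
r=roi(190,138,216,218)
print("bench z",np.nanmedian(W[240:260,300:400,2]))
blob(W,r&(S>90)&(H<20),(.008,.05),"handle")
blob(W,r&(S<60)&(V>140),(.004,.05),"steel")
blob(W,r,(.006,.05),"blade all")
r=roi(300,85,380,170)
blob(W,r&(S>100)&(H>100)&(H<125),(.06,.1),"lid")
blob(W,r,(.062,.1),"lid+lip")
blob(W,r&(S>120)&(H>22)&(H<35),(.05,.1),"lip")
r=roi(385,150,470,215)
blob(W,r&(S<60)&(V>100),(.036,.06),"cup rim")
blob(W,r&(V<60),(.025,.12),"tab")
blob(W,r&(S>100)&((H<8)|(H>170)),(.0,.06),"beads")
for n,q in dict(jar=(205,92,240,130),tin=(332,203,357,226),tray=(400,92,433,134),hammer=(230,145,272,242),block=(455,105,495,142)).items():
    blob(W,roi(*q),(.008,.15),n)
cv2.imwrite("pics/crop1.png",cv2.resize(im[130:230,180:280,::-1],None,fx=5,fy=5,interpolation=cv2.INTER_CUBIC))
E
```

```text
bench z 0.0005016267941432284
handle 188 c [0.4773 0.3761 0.0215] rect [477. 377.] [100.   15.6] box [[427.0, 380.0], [428.0, 365.0], [528.0, 374.0], [526.0, 389.0]] z [0.014  0.022  0.0259]
steel 230 c [0.5762 0.3866 0.0128] rect [549.2 390.2] [ 58.3 168. ] box [[460.0, 389.0], [620.0, 336.0], [638.0, 392.0], [479.0, 444.0]] z [0.006  0.0131 0.0176]
blade all 476 c [0.5289 0.3811 0.016 ] rect [529.3 378.8] [ 71.4 230.8] box [[413.0, 347.0], [644.0, 340.0], [646.0, 411.0], [415.0, 418.0]] z [0.0069 0.0152 0.0251]
lid 1495 c [ 0.6682 -0.021   0.0778] rect [669.4 -20.8] [129.6 140.1] box [[594.0, 38.0], [617.0, -100.0], [745.0, -80.0], [722.0, 59.0]] z [0.074  0.0778 0.0816]
lid+lip 2530 c [ 0.6668 -0.0214  0.078 ] rect [684.1 -34.7] [185.7 171.8] box [[579.0, 36.0], [606.0, -134.0], [789.0, -105.0], [762.0, 65.0]] z [0.0738 0.0782 0.0821]
lip 145 c [ 0.5984 -0.0318  0.079 ] rect [598.5 -31.9] [16.7 69.7] box [[585.0, 1.0], [595.0, -68.0], [612.0, -65.0], [602.0, 4.0]] z [0.0756 0.0792 0.0821]
cup rim 351 c [ 0.503  -0.2506  0.0436] rect [ 499.8 -242.4] [113.3 112.1] box [[443.0, -299.
[... 536 characters left out ...]
0.0, 382.0]] z [0.0249 0.099  0.1037]
tin 266 c [ 0.4193 -0.0359  0.0185] rect [419.4 -36.3] [49.7 52.8] box [[394.0, -10.0], [395.0, -63.0], [444.0, -63.0], [444.0, -10.0]] z [0.0148 0.0185 0.0224]
tray 211 c [ 0.7172 -0.2507  0.0142] rect [ 711.8 -249.4] [ 60.6 106.4] box [[653.0, -265.0], [756.0, -292.0], [771.0, -234.0], [668.0, -207.0]] z [0.0083 0.0145 0.0196]
hammer 961 c [0.5001 0.2366 0.024 ] rect [478.7 232.9] [260.7 103.9] box [[348.0, 284.0], [349.0, 180.0], [609.0, 182.0], [609.0, 286.0]] z [0.0164 0.0245 0.0297]
block 784 c [ 0.6822 -0.419   0.0218] rect [ 683.4 -420.5] [80.4 83.4] box [[634.0, -390.0], [654.0, -471.0], [733.0, -451.0], [712.0, -370.0]] z [0.0169 0.022  0.0262]
```

View pics/crop1.png

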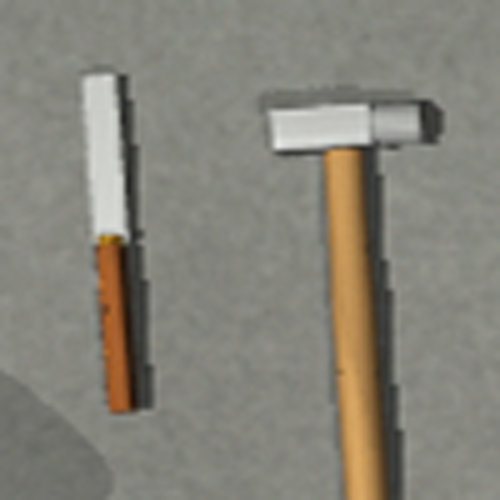

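The crop confirms the brown-handled steel blade, lying beside the hammer with its tip pointing away from the robot. I'll refine its axis.

```bash
python3 - <<'E'
from h import *
d=np.load("first.npz");W=d["a"];im=d["pa"]
hsv=cv2.cvtColor(im,cv2.COLOR_RGB2HSV).astype(int);H,S,V=[hsv[...,i] for i in range(3)]
m=np.zeros(H.shape,bool);m[140:216,192:212]=1
hm=m&(S>90)&(H<20)&(V>90); sm=m&(S<40)&(V>170)
# rays onto planes: depth replaced by known height
a=camera("top");K=a["camera_matrix"];T=a["cam_to_world"]
def ray(mask,z):
    v,u=np.nonzero(mask);r=np.stack([(u-K[0,2])/K[0,0],-(v-K[1,2])/K[1,1],-np.ones(len(u))],-1)@T[:3,:3].T
    return T[:3,3]+r*((z-T[2,3])/r[:,2])[:,None]
for n,k,z in(("handle",hm,.022),("steel",sm,.0125)):
    p=ray(k,z);r=cv2.minAreaRect((p[:,:2]*1e3).astype(np.float32))
    vx,vy,x0,y0=cv2.fitLine(p[:,:2].astype(np.float32),cv2.DIST_L2,0,.01,.01).ravel()
    print(n,len(p),p.mean(0),np.round(r[0],1),np.round(r[1],1),"yaw",np.arctan2(vy,vx),p[:,0].min(),p[:,0].max())
E
```

```text
handle 157 [0.47764466 0.37847233 0.022     ] [476.7 378.6] [99.8 15.2] yaw 0.08021636 0.42686124766386085 0.5263386572483706
steel 209 [0.5785837  0.38723491 0.0125    ] [578.9 387.5] [93.6 19.7] yaw 0.08519454 0.5329767875719678 0.6250080029020038
```

Request:
{"name": "carry_out", "arguments": {"plan": [[[0.03,-0.016,0,0,0,0.08,1],[0.06,-0.032,0,0,0,0.16,1],[0.09,-0.048,0,0,0,0.24,1],[0.12,-0.064,0,0,0,0.32,1],[0.15,-0.08,0,0,0,0.4,1]]]}}

```text
time_s: 0.57
eef_pos: [0.3393, 0.4623, 0.231]
eef_rot: [-0.0, -0.035, 0.999, -0.0]
wrist_force: [-0.1, -0.4, -0.3]
opening: 0.999
grasp_force: 0.0
```

Request:
{"name": "carry_out", "arguments": {"plan": [[[0.036,-0.017,-0.005,0,0,0.005,1],[0.072,-0.034,-0.01,0,0,0.01,1],[0.108,-0.051,-0.015,0,0,0.015,1],[0.144,-0.068,-0.02,0,0,0.02,1],[0.173,-0.081,-0.04,0,0,0.02,1]]]}}

```text
time_s: 0.98
eef_pos: [0.5156, 0.3814, 0.194]
eef_rot: [0.003, -0.043, 0.999, 0.001]
wrist_force: [0.6, 1.0, 1.0]
opening: 0.999
grasp_force: 0.0
```

Request:
{"name": "carry_out", "arguments": {"plan": [[[0,0,-0.035,0,0,0,1],[0,0,-0.07,0,0,0,0.7],[0,0,-0.105,0,0,0,0.6],[0,0,-0.14,0,0,0,0.6],[0,0,-0.165,0,0,0,0.6]]]}}

```text
time_s: 1.4
eef_pos: [0.5095, 0.3811, 0.0224]
eef_rot: [-0.002, -0.043, 0.999, -0.001]
wrist_force: [-0.1, -0.3, -0.3]
opening: 0.603
grasp_force: 0.0
```

Request:
{"name": "carry_out", "arguments": {"plan": [[[0,0,-0.011,0,0,0,0.5],[0,0,-0.021,0,0,0,0.4],[0,0,-0.021,0,0,0,0.3],[0,0,-0.021,0,0,0,0.1],[0,0,-0.021,0,0,0,0]]]}}

```text
time_s: 1.82
eef_pos: [0.5128, 0.3831, 0.0073]
eef_rot: [0.001, -0.043, 0.999, 0.001]
wrist_force: [0.3, -0.1, -0.5]
opening: 0.143
grasp_force: 62.8
```

Request:
{"name": "carry_out", "arguments": {"plan": [[[0,0,0,0,0,0,0],[0,0,0,0,0,0,0],[0,0,0,0,0,0,0],[0,0,0,0,0,0,0],[0,0,0,0,0,0,0]]]}}

```text
time_s: 2.23
eef_pos: [0.5121, 0.3827, 0.0065]
eef_rot: [0.001, -0.043, 0.999, 0.0]
wrist_force: [-1.0, 0.1, 6.4]
opening: 0.145
grasp_force: 63.8
```

Request:
{"name": "carry_out", "arguments": {"plan": [[[0,0,0.03,0,0,0,0],[0,0,0.065,0,0,0,0],[0,-0.025,0.095,0,0,0,0],[-0.005,-0.063,0.11,0,0,0,0],[-0.01,-0.102,0.11,0,0,0,0]]]}}

```text
time_s: 2.65
eef_pos: [0.5041, 0.281, 0.12]
eef_rot: [0.004, -0.044, 0.999, 0.001]
wrist_force: [1.9, 0.6, -0.9]
opening: 0.147
grasp_force: 63.0
```

Request:
{"name": "carry_out", "arguments": {"plan": [[[-0.004,-0.036,0,0,0,0.014,0],[-0.008,-0.072,0,0,0,0.028,0],[-0.012,-0.108,0,0,0,0.042,0],[-0.016,-0.144,0,0,0,0.056,0],[-0.02,-0.18,0,0,0,0.068,0]]]}}

```text
time_s: 3.07
eef_pos: [0.4807, 0.0988, 0.1153]
eef_rot: [0.0, -0.078, 0.997, -0.0]
wrist_force: [1.3, -0.7, -1.0]
opening: 0.144
grasp_force: 62.9
```

Request:
{"name": "carry_out", "arguments": {"plan": [[[-0.004,-0.036,0,0,0,0,0],[-0.01,-0.072,0,0,0,0,0],[-0.014,-0.108,0,0,0,0,0],[-0.019,-0.14,0,0,0,0,0],[-0.019,-0.153,0,0,0,0,0]]]}}

```text
time_s: 3.48
eef_pos: [0.4616, -0.0561, 0.1154]
eef_rot: [-0.0, -0.076, 0.997, -0.001]
wrist_force: [0.8, 1.1, 0.6]
opening: 0.144
grasp_force: 63.0
```

```bash
cat > look.py <<'E'
import sys
from h import *
t=sys.argv[1]
a=camera("top");b=camera("side")
np.savez(t+".npz",a=world(a),b=world(b),pa=a["pixels"],pb=b["pixels"])
def c(x,box,s): 
    x0,y0,x1,y1=box; return cv2.resize(x["pixels"][y0:y1,x0:x1,::-1],None,fx=s,fy=s,interpolation=cv2.INTER_CUBIC)
A=c(a,(280,60,480,260),2);B=c(b,(200,100,400,300),2)
cv2.imwrite(f"pics/{t}.png",np.hstack([A,B]))
o=get_obs();print(o["eef_pos"].round(4),o["eef_rot"].round(3),o["wrist_force"].round(1),o["q"].round(2),o["time_s"])
E
python3 look.py stage
```

```text
[ 0.4624 -0.0551  0.1155] [ 0.    -0.075  0.997 -0.   ] [ 0.  -0.1 -0.5] [-0.37  0.08  1.98 -0.    1.08 -2.09] 3.5833
```

View pics/stage.png

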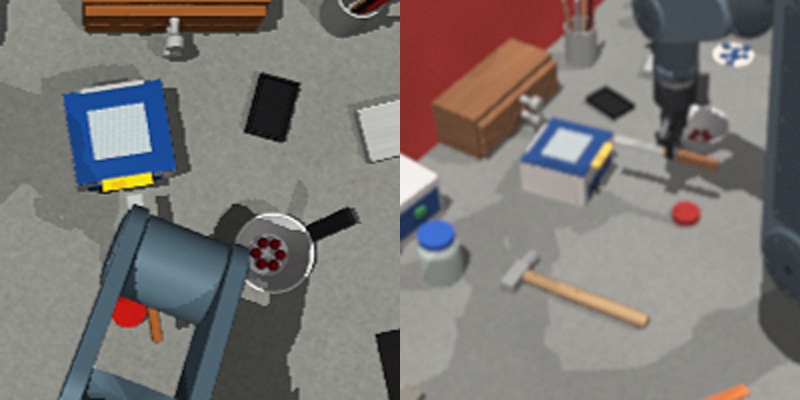

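The blade is held level with its tip at about (347,160), just short of the yellow lip. I'll measure the tip.

```bash
python3 - <<'E'
from h import *
d=np.load("stage.npz")
C=np.array([.6695,-.0208]);y=.155;R=np.array([[np.cos(y),np.sin(y)],[-np.sin(y),np.cos(y)]])
for k in"ab":
    W=d[k];im=d["p"+k].astype(int);ok=(im.max(-1)-im.min(-1)<40)&(im.min(-1)>120)
    L=(W[...,:2]-C)@R.T
    m=ok&(W[...,2]>.10)&(W[...,2]<.14)&(L[...,0]>-160)&(L[...,0]>-.165)&(L[...,0]<-.07)&(abs(L[...,1])<.03)
    p=np.c_[L[m],W[m][:,2]]*1000
    print(k,len(p),p.min(0).round(1),p.max(0).round(1))
    if len(p): print(np.polyfit(p[:,0],p[:,1],1),np.polyfit(p[:,0],p[:,2],1),p.mean(0))
    im3=cv2.cvtColor(d["p"+k],cv2.COLOR_RGB2HSV).astype(int)
    m=(im3[...,1]>120)&(im3[...,0]>22)&(im3[...,0]<35)&(W[...,2]>.04)&(W[...,2]<.1)&(abs(L[...,0])<.12)&(abs(L[...,1])<.1)
    p=np.c_[L[m],W[m][:,2]]*1000; print("lip",len(p),np.percentile(p,[1,50,99],0).round(1))
E
```

```text
a 41 [-113.8  -12.3  117.4] [-95.8   7.  126.9]
[-0.02300108 -5.21929521] [-7.18663085e-03  1.21428736e+02] [-103.90601662   -2.82934487  122.17546989]
lip 146 [[-79.9 -33.9  73.9]
 [-71.8   0.5  78.5]
 [-64.1  34.   83.5]]
b 75 [-164.3  -18.9  115.7] [-99.6  10.4 127.3]
[ 0.01068435 -4.05089786] [-4.13638276e-03  1.21222486e+02] [-132.25290008   -5.46393462  121.76953501]
lip 31 [[-82.4 -31.7  73.6]
 [-76.8  -2.3  78.5]
 [-72.1  27.7  85.6]]
```

Request:
{"name": "carry_out", "arguments": {"plan": [[[0,0.003,-0.03,0,0,0,0],[0,0.003,-0.06,0,0,0,0],[0,0.003,-0.06,0,0,0,0],[0.012,0.005,-0.06,0,0,0,0],[0.025,0.007,-0.06,0,0,0,0]]]}}

```text
time_s: 4.0
eef_pos: [0.4868, -0.0445, 0.0554]
eef_rot: [-0.001, -0.077, 0.997, 0.001]
wrist_force: [0.2, 0.1, -1.0]
opening: 0.149
grasp_force: 63.0
```

Request:
{"name": "carry_out", "arguments": {"plan": [[[0,0,0,0,0,0,0],[0,0,0.005,0,0,0,0],[0,0,0.01,0,0,0,0],[0,0,0.014,0,0,0,0],[0,0,0.018,0,0,0,0]]]}}

```text
time_s: 4.42
eef_pos: [0.4869, -0.0454, 0.0741]
eef_rot: [-0.0, -0.077, 0.997, 0.0]
wrist_force: [0.6, 0.5, -2.7]
opening: 0.142
grasp_force: 62.8
```

```bash
python3 look.py pry
```

```text
[ 0.4874 -0.0458  0.0743] [ 0.    -0.077  0.997 -0.   ] [-0.4 -0.   0.1] [-0.34  0.2   1.94 -0.    1.   -2.06] 4.5167
```

View pics/pry.png

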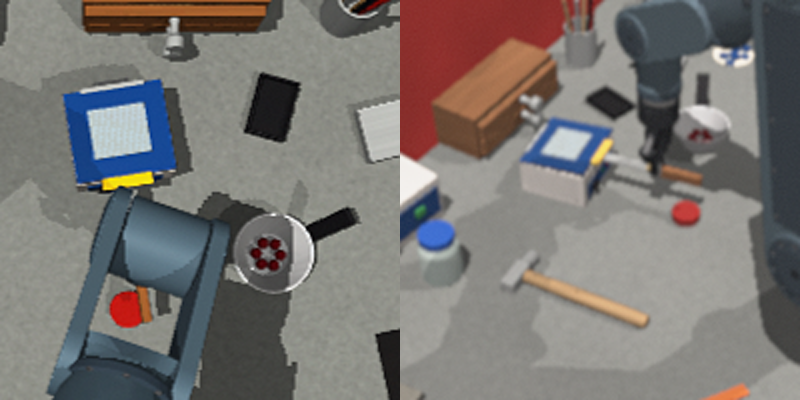

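The blade is under the lip at about (345,152) in the top view. I'll check whether the lid has risen.

```bash
cat > lid.py <<'E'
import sys
from h import *
C=np.array([.6695,-.0208]);y=.155;R=np.array([[np.cos(y),np.sin(y)],[-np.sin(y),np.cos(y)]])
d=np.load(sys.argv[1]+".npz")
for k in"ab":
    W=d[k];L=(W[...,:2]-C)@R.T;h=cv2.cvtColor(d["p"+k],cv2.COLOR_RGB2HSV).astype(int)
    reg=(abs(L[...,0])<.16)&(abs(L[...,1])<.09)&(W[...,2]>.064)
    for n,m in(("lip",(h[...,1]>120)&(h[...,0]>22)&(h[...,0]<35)),("blue",(h[...,1]>100)&(h[...,0]>100)&(h[...,0]<125))):
        m=m&reg
        if m.sum()<5: print(k,n,m.sum());continue
        p=np.c_[L[m],W[m][:,2]]*1000; v=np.linalg.svd(p-p.mean(0),full_matrices=0)[2][-1]
        print(k,n,len(p),np.percentile(p,[2,50,98],0).round(1).tolist(),"normal",v.round(3))
E
python3 lid.py first; python3 lid.py pry
```

```text
a lip 145 [[-79.8, -32.9, 74.7], [-71.7, 0.4, 79.2], [-64.1, 33.3, 82.6]] normal [ 0.019 -0.004 -1.   ]
a blue 1494 [[-61.9, -67.8, 72.9], [-2.6, -0.5, 77.8], [60.8, 68.2, 82.4]] normal [ 0.017 -0.002  1.   ]
b lip 38 [[-83.8, -29.4, 74.0], [-77.5, -0.0, 80.0], [-72.1, 31.9, 85.1]] normal [-0.394  0.041 -0.918]
b blue 422 [[-65.7, -64.9, 70.6], [-10.9, 15.3, 77.8], [53.8, 68.3, 83.8]] normal [ 0.024 -0.003  1.   ]
a lip 142 [[-79.2, -33.2, 81.8], [-71.1, -0.9, 85.9], [-63.7, 32.7, 90.7]] normal [-0.988  0.011 -0.156]
a blue 1481 [[-62.0, -68.0, 73.9], [-3.3, 0.1, 81.3], [60.9, 68.3, 88.4]] normal [-0.309  0.036 -0.95 ]
b lip 30 [[-83.8, -26.3, 79.9], [-77.0, 1.0, 87.0], [-70.8, 27.5, 93.7]] normal [0.631 0.004 0.776]
b blue 408 [[-64.8, -67.2, 73.1], [-11.6, 16.5, 81.4], [53.9, 68.6, 89.7]] normal [-0.079 -0.001 -0.997]
```

Request:
{"name": "carry_out", "arguments": {"plan": [[[0,0,0.006,0,0,0,0],[0.002,0,0.02,0,0,0,0],[0.005,0.001,0.033,0,0,0,0],[0.009,0.001,0.045,0,0,0,0],[0.015,0.002,0.058,0,0,0,0]]]}}

```text
time_s: 4.93
eef_pos: [0.5015, -0.0437, 0.1317]
eef_rot: [-0.001, -0.077, 0.997, 0.0]
wrist_force: [-0.8, 0.4, -3.2]
opening: 0.142
grasp_force: 62.8
```

Request:
{"name": "carry_out", "arguments": {"plan": [[[0.007,0.001,0.011,0,0,0,0],[0.0145,0.002,0.022,0,0,0,0],[0.023,0.0035,0.032,0,0,0,0],[0.033,0.005,0.041,0,0,0,0],[0.0435,0.007,0.049,0,0,0,0]]]}}

```text
time_s: 5.35
eef_pos: [0.5458, -0.0368, 0.1811]
eef_rot: [-0.0, -0.077, 0.997, -0.0]
wrist_force: [-0.4, -0.5, -1.7]
opening: 0.144
grasp_force: 62.8
```

```bash
python3 look.py mid; python3 lid.py mid
```

```text
[ 0.5476 -0.037   0.1821] [ 0.002 -0.077  0.997 -0.001] [ 0.8 -0.4 -1.4] [-0.28  0.17  1.72  0.    1.24 -2.01] 5.45
a lip 20 [[-81.5, -32.6, 183.7], [-10.2, -26.2, 196.7], [-1.5, 30.9, 537.4]] normal [ 0.978 -0.018  0.209]
a blue 555 [[-79.7, -67.0, 78.4], [22.0, 0.8, 147.9], [64.9, 68.2, 519.9]] normal [-0.926  0.011 -0.377]
b lip 5 [[-13.9, -19.6, 194.0], [-12.8, -7.2, 197.9], [-10.9, 12.8, 198.8]] normal [0.901 0.015 0.433]
b blue 0
```

View pics/mid.png

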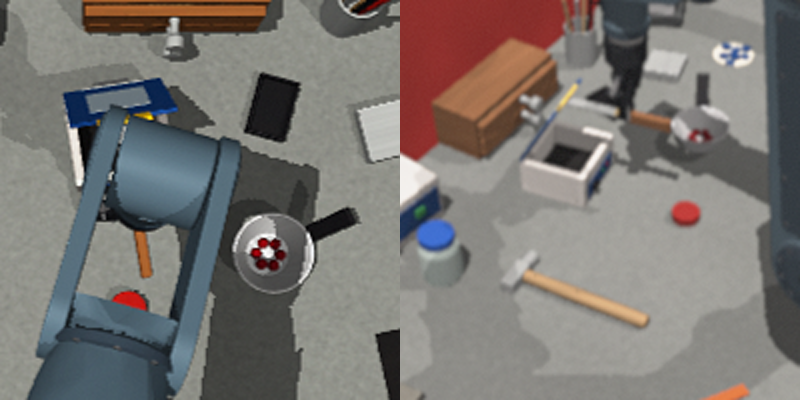

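The lid stands at about 1 rad on the blade tip, seen edge-on at (550,120) in the side half. The arm is clear of it, so I continue.

Request:
{"name": "carry_out", "arguments": {"plan": [[[0.011,0.002,0.007,0,0,0,0],[0.0235,0.0035,0.013,0,0,0,0],[0.036,0.0055,0.017,0,0,0,0],[0.0485,0.0075,0.0205,0,0,0,0],[0.0615,0.0095,0.0225,0,0,0,0]]]}}

```text
time_s: 5.87
eef_pos: [0.6068, -0.0272, 0.2025]
eef_rot: [-0.001, -0.077, 0.997, 0.0]
wrist_force: [-0.6, 0.5, -1.5]
opening: 0.149
grasp_force: 62.9
```

Request:
{"name": "carry_out", "arguments": {"plan": [[[0.013,0.002,0.0005,0,0,0,0],[0.0265,0.004,0,0,0,0,0],[0.0395,0.006,-0.0025,0,0,0,0],[0.046,0.007,-0.004,0,0,0,0],[0.046,0.007,-0.004,0,0,0,0]]]}}

```text
time_s: 6.28
eef_pos: [0.6534, -0.0202, 0.1977]
eef_rot: [-0.001, -0.077, 0.997, 0.0]
wrist_force: [-1.2, 0.1, -1.2]
opening: 0.144
grasp_force: 63.0
```

```bash
python3 look.py open; python3 lid.py open
```

```text
[ 0.6526 -0.0203  0.1982] [-0.001 -0.077  0.997  0.   ] [-0.8 -0.7 -0.4] [-0.21  0.38  1.43 -0.    1.34 -1.94] 6.3833
a lip 0
a blue 97 [[-102.4, -43.4, 81.8], [83.5, 62.3, 194.7], [102.4, 77.7, 555.9]] normal [-0.197 -0.968 -0.153]
b lip 0
b blue 557 [[60.0, -62.8, 84.3], [76.1, 13.4, 132.5], [93.9, 66.6, 190.8]] normal [-0.959  0.     0.283]
```

View pics/open.png

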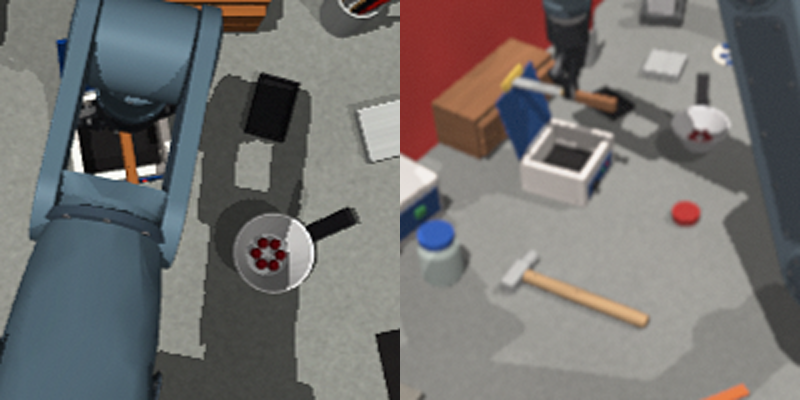

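The lid leans back (normal gives about 1.86 rad), with the blade tip at (520,85) in the side half. Now I carry the blade back to its place.

Request:
{"name": "carry_out", "arguments": {"plan": [[[-0.03,-0.005,0,0,0,0,0],[-0.065,-0.01,0,0,0,0,0],[-0.1,-0.015,0,0,0,0,0],[-0.135,-0.01,0,0,0,0,0],[-0.142,0.02,0,0,0,0,0]]]}}

```text
time_s: 6.8
eef_pos: [0.506, -0.0028, 0.1977]
eef_rot: [-0.002, -0.075, 0.997, -0.0]
wrist_force: [1.1, 0.5, -1.4]
opening: 0.146
grasp_force: 63.0
```

Request:
{"name": "carry_out", "arguments": {"plan": [[[0,0.036,-0.008,0,0,-0.014,0],[0,0.072,-0.016,0,0,-0.028,0],[0,0.108,-0.024,0,0,-0.042,0],[0,0.144,-0.032,0,0,-0.056,0],[0,0.18,-0.04,0,0,-0.068,0]]]}}

```text
time_s: 7.22
eef_pos: [0.5105, 0.181, 0.1589]
eef_rot: [0.0, -0.042, 0.999, -0.0]
wrist_force: [0.7, 0.2, -0.1]
opening: 0.142
grasp_force: 63.0
```

Request:
{"name": "carry_out", "arguments": {"plan": [[[0,0.036,-0.006,0,0,0,0],[0,0.072,-0.012,0,0,0,0],[0,0.108,-0.018,0,0,0,0],[0,0.144,-0.024,0,0,0,0],[0,0.18,-0.03,0,0,0,0]]]}}

```text
time_s: 7.63
eef_pos: [0.5106, 0.361, 0.1288]
eef_rot: [0.0, -0.043, 0.999, -0.0]
wrist_force: [0.3, -0.1, -0.5]
opening: 0.144
grasp_force: 63.0
```

Request:
{"name": "carry_out", "arguments": {"plan": [[[0,0.0225,-0.03,0,0,0,0],[0,0.0225,-0.06,0,0,0,0],[0,0.0225,-0.09,0,0,0,0],[0,0.0225,-0.11,0,0,0,0],[0,0.0225,-0.115,0,0,0,0]]]}}

```text
time_s: 8.05
eef_pos: [0.5078, 0.3805, 0.0095]
eef_rot: [-0.003, -0.043, 0.999, -0.002]
wrist_force: [-0.4, -0.3, -1.0]
opening: 0.146
grasp_force: 63.0
```

```bash
python3 look.py down; python3 - <<'E'
from h import *
d=np.load("down.npz")
for k in "ab":
    W=d[k];h=cv2.cvtColor(d["p"+k],cv2.COLOR_RGB2HSV).astype(int)
    box=(W[...,0]>.41)&(W[...,0]<.65)&(W[...,1]>.35)&(W[...,1]<.41)&(W[...,2]>.012)&(W[...,2]<.05)
    for n,m in(("handle",(h[...,1]>90)&(h[...,0]<20)),("steel",(h[...,1]<40)&(h[...,2]>150))):
        p=W[box&m]
        if len(p)>10: print(k,n,len(p),p.min(0).round(4),p.max(0).round(4),p.mean(0).round(4),"pitch",np.polyfit(p[:,0],p[:,2],1)[0].round(3))
E
```

```text
[0.5102 0.3814 0.0128] [-0.001 -0.043  0.999 -0.001] [-0.1 -0.4 -0.3] [ 0.46  0.58  1.56 -0.    1.01 -1.2 ] 8.15
a handle 67 [0.4327 0.3652 0.0132] [0.4968 0.3813 0.0324] [0.471  0.3725 0.0237] pitch 0.051
a steel 169 [0.5327 0.3744 0.0121] [0.622  0.3995 0.0226] [0.579  0.3864 0.0162] pitch -0.023
b handle 122 [0.4186 0.3687 0.0123] [0.4985 0.3861 0.0354] [0.4572 0.3777 0.0234] pitch 0.013
b steel 76 [0.5648 0.3721 0.0121] [0.6209 0.3986 0.0213] [0.5927 0.3859 0.0159] pitch -0.023
```

Request:
{"name": "carry_out", "arguments": {"plan": [[[0,0,-0.003,0,0,0,0],[0,0,-0.0055,0,0,0,0],[0,0,-0.0055,0,0,0,0],[0,0,-0.0055,0,0,0,0.2],[0,0,-0.0055,0,0,0,0.6]]]}}

```text
time_s: 8.57
eef_pos: [0.5121, 0.3825, 0.0094]
eef_rot: [0.001, -0.043, 0.999, 0.0]
wrist_force: [0.3, 0.5, -0.2]
opening: 0.328
grasp_force: 0.0
```

Request:
{"name": "carry_out", "arguments": {"plan": [[[0,0,0,0,0,0,0.6],[0,0,0.02,0,0,0,0.6],[0,0,0.055,0,0,0,0.6],[0,0,0.09,0,0,0,0.6],[0,0,0.125,0,0,0,0.6]]]}}

```text
time_s: 8.98
eef_pos: [0.5111, 0.3821, 0.1346]
eef_rot: [-0.0, -0.043, 0.999, -0.0]
wrist_force: [0.4, -0.1, -0.1]
opening: 0.601
grasp_force: 0.0
```

```bash
python3 look.py rel; python3 - <<'E'
from h import *
from scipy.spatial.transform import Rotation as Ro
d=np.load("rel.npz");W=d["a"];h=cv2.cvtColor(d["pa"],cv2.COLOR_RGB2HSV).astype(int)
box=(W[...,0]>.41)&(W[...,0]<.65)&(W[...,1]>.35)&(W[...,1]<.41)
for n,m in(("handle",(h[...,1]>90)&(h[...,0]<20)&(W[...,2]>.012)),("steel",(h[...,1]<40)&(h[...,2]>170)&(W[...,2]>.006))):
    p=W[box&m]
    if len(p)>10: print(n,len(p),p.min(0).round(4),p.max(0).round(4),p.mean(0).round(4))
# cup pose from first picture
d=np.load("first.npz");W=d["a"];h=cv2.cvtColor(d["pa"],cv2.COLOR_RGB2HSV).astype(int)
near=np.hypot(W[...,0]-.5,W[...,1]+.242)
rim=(h[...,2]>100)&(h[...,1]<60)&(W[...,2]>.036)&(W[...,2]<.06)&(near<.065)
(c,r)=cv2.minEnclosingCircle((W[rim][:,:2]*1000).astype(np.float32));print("rim circle",c,r)
tab=(h[...,2]<60)&(W[...,2]>.03)&(W[...,2]<.12)&(near<.14)&(near>.055)
p=W[tab];print("tab",p[:,2].min(),p[:,2].max(),p.mean(0))
v=np.linalg.svd(p-p.mean(0),full_matrices=0)[2];print(v.round(3))
x=np.array(c)/1000-p[:,:2].mean(0);print("yaw from centre",np.arctan2(x[1],x[0]))
for z0 in(.04,.05,.06,.07,.08):
    q=p[abs(p[:,2]-z0)<.005]; print(z0,len(q),q.mean(0).round(4))
E
```

```text
[0.5156 0.3845 0.1414] [ 0.006 -0.043  0.999  0.003] [0.2 0.2 0.3] [ 0.46  0.41  1.51  0.    1.21 -1.2 ] 9.0833
handle 156 [0.4269 0.3685 0.0124] [0.5117 0.3881 0.0307] [0.4696 0.3774 0.0219]
steel 163 [0.5505 0.3783 0.0062] [0.6252 0.4022 0.0199] [0.5887 0.3903 0.0133]
rim circle (501.26422119140625, -243.3575897216797) 58.040863037109375
tab 0.03588060421812922 0.09618521499119947 [ 0.53925645 -0.3180407   0.06861758]
[[-0.297  0.57  -0.766]
 [-0.887 -0.462 -0.   ]
 [-0.354  0.679  0.643]]
yaw from centre 2.0413895904318196
0.04 23 [ 0.5291 -0.2989  0.0413]
0.05 35 [ 0.5317 -0.3045  0.05  ]
0.06 36 [ 0.5372 -0.3118  0.0607]
0.07 33 [ 0.5389 -0.3185  0.0702]
0.08 41 [ 0.5435 -0.326   0.08  ]
```

```bash
cat > kin.py <<'E'
import numpy as np
from scipy.optimize import least_squares
from scipy.spatial.transform import Rotation as Ro
D=[([1.0307,.18146,1.60793,0,1.3538,-.2063],[.1881,.5428,.2305]),([-.37,.08,1.98,0,1.08,-2.09],[.4624,-.0551,.1155]),([-.34,.2,1.94,0,1.,-2.06],[.4874,-.0458,.0743]),
([-.28,.17,1.72,0,1.24,-2.01],[.5476,-.037,.1821]),([-.21,.38,1.43,0,1.34,-1.94],[.6526,-.0203,.1982]),([.46,.58,1.56,0,1.01,-1.2],[.5102,.3814,.0128])]
def fk(q,p,s=1):
    d,l1,l2,L,o,e=p
    R1=Ro.from_euler('z',q[0]);R2=R1*Ro.from_euler('y',q[1]);R3=R2*Ro.from_euler('y',q[2]);R5=R3*Ro.from_euler('z',s*q[3])*Ro.from_euler('y',q[4])
    x=np.array([0,0,d])+R1.apply([e,o,0])+R2.apply([0,0,l1])+R3.apply([0,0,l2])+R5.apply([0,0,L])
    return x,(R5*Ro.from_euler('z',q[5]+np.pi/2*0)).as_matrix()
P=least_squares(lambda p:np.r_[np.concatenate([fk(q,p)[0]-x for q,x in D]),.02*(p-[.3,.4,.4,.25,.116,0])],[.3,.4,.4,.25,.116,0]).x
lo=np.array([-2.99,-.89,.3,-1.14,0,-3.12]);hi=np.array([2.99,2.07,2.58,4.28,2.63,3.12])
def ik(x,R,q0,s):
    f=lambda q:np.r_[(fk(q,P,s)[0]-x)*5,(Ro.from_matrix(R.T@fk(q,P,s)[1])).as_rotvec()]
    best=None
    for q in(q0,):
        r=least_squares(f,np.clip(q,lo+1e-3,hi-1e-3),bounds=(lo,hi)); best=r
    return best.x,np.abs(best.fun).max()
E
python3 - <<'E'
from kin import *
print(P.round(3),max(np.abs(fk(q,P)[0]-x).max() for q,x in D)); print(fk(D[0][0],P)[1].round(3))
z=np.array([-.297,.57,-.766]);n=np.array([-.354,.679,.643])
C=np.array([.6695,-.0208])
for s in(1,-1):
  for sg in(1,-1):
    R=np.c_[np.cross(sg*n,z),sg*n,z]
    best=min((ik(np.array([.537,-.314,.056]),R,np.array([-.8,.6,1.4,a,b,c]),s) for a in(-.8,0,.8) for b in(.8,1.8) for c in(-2.5,0,2.5)),key=lambda t:t[1])
    print("grasp s",s,"sgn",sg,best[0].round(2),best[1].round(4))
    for dy in(0,-.7,.85):
        q=best[0];Z=Ro.from_euler('z',dy);out=[]
        ax=Z.apply([-.887,-.462,0]);psi=2.051+dy;cx=np.array([np.cos(psi),np.sin(psi),0])
        for al in np.radians([0,30,60,80,95,105,115]):
            T=Ro.from_rotvec(ax*al)*Z
            lip=np.r_[C,.09]-.005*cx
            tcp=lip+T.apply(-.138*np.array([-.462,.887,0])+np.array([0,0,.010]))
            q,e=ik(tcp,T.as_matrix()@R,q,s);out.append((q.round(2).tolist(),round(e,3)))
        print(" yaw",dy,[o[1] for o in out]);print("  ",out[0][0],out[3][0],out[5][0])
E
```

```text
[ 0.13   0.423  0.513  0.199  0.117 -0.028] 0.015635763494841415
[[-0.328 -0.945 -0.001]
 [-0.945  0.328 -0.001]
 [ 0.002  0.    -1.   ]]
grasp s 1 sgn 1 [-0.78  0.76  1.27  0.2   1.78 -1.29] 0.0
 yaw 0 [np.float64(0.0), np.float64(0.0), np.float64(0.0), np.float64(0.0), np.float64(0.0), np.float64(0.115), np.float64(0.277)]
   [-0.46, 0.99, 0.79, 0.42, 1.92, -0.91] [-0.07, 0.36, 1.5, -0.71, 1.0, -0.24] [0.09, 0.35, 1.62, -1.14, 1.07, 0.17]
 yaw -0.7 [np.float64(0.0), np.float64(0.0), np.float64(0.0), np.float64(0.0), np.float64(0.0), np.float64(0.0), np.float64(0.05)]
   [-0.61, 0.58, 1.45, 0.64, 1.45, -0.59] [-0.05, 0.53, 1.26, -0.69, 1.51, 0.28] [0.11, 0.69, 1.17, -1.05, 1.73, 0.41]
 yaw 0.85 [np.float64(0.124), np.float64(0.0), np.float64(0.0), np.float64(0.0), np.float64(0.0), np.float64(0.048), np.float64(0.217)]
   [-0.22, 1.27, 0.3, 0.04, 2.18, -1.54] [-0.2, 0.22, 1.67, -0.05, 0.55, -1.5] [-0.2, 0.04, 2.01, -1.14, 0.01, -0.41]
grasp s 1 sgn -1 [-0.78  0.76  1.27  0.2   1.78  1.85] 0.0
 yaw 0 [np.float64(0.0), np.float64(0.0), np.float64(0.0), np.float64(0.0), np.float64(0.049
[... 1577 characters left out ...]
.0), np.float64(0.0), np.float64(0.049), np.float64(0.144), np.float64(0.249)]
   [-0.46, 0.99, 0.79, -0.42, 1.92, 2.23] [-0.07, 0.36, 1.5, 0.71, 1.0, 2.9] [0.07, 0.34, 1.61, 1.1, 1.05, 3.12]
 yaw -0.7 [np.float64(0.0), np.float64(0.0), np.float64(0.083), np.float64(0.242), np.float64(0.328), np.float64(0.359), np.float64(0.366)]
   [-0.61, 0.58, 1.45, -0.64, 1.45, 2.55] [-0.08, 0.54, 1.22, 0.61, 1.53, 3.12] [0.09, 0.75, 1.03, 1.02, 1.81, 3.12]
 yaw 0.85 [np.float64(0.124), np.float64(0.0), np.float64(0.0), np.float64(0.0), np.float64(0.0), np.float64(0.045), np.float64(0.218)]
   [-0.22, 1.27, 0.3, -0.04, 2.18, 1.61] [-0.2, 0.22, 1.67, 0.05, 0.55, 1.65] [-0.19, 0.04, 2.01, 1.53, 0.04, 3.12]
```

```bash
python3 - <<'E'
from kin import *
from bench import get_obs
o=get_obs();w=o["eef_rot"];R0=Ro.from_quat([0,-.0435,.99905,0])
z=np.array([-.297,.57,-.766]);n=np.array([-.354,.679,.643])
R=Ro.from_matrix(np.c_[np.cross(n,z),n,z])
a=Ro.from_euler('z',np.arctan2(-.462,-.887)-np.arctan2(R0.as_matrix()[1,0],R0.as_matrix()[0,0]))
print("yaw first",a.as_rotvec(),"then tilt",(R*(a*R0).inv()).as_rotvec().round(3),"all",(R*R0.inv()).as_rotvec().round(4))
print(o["eef_pos"],w.round(3))
E
```

```text
yaw first [-0.         -0.          0.48019351] then tilt [-2.244 -1.169 -0.   ] all [-2.4682 -0.6047  0.1906]
[0.51563567 0.38454639 0.14136955] [ 0.006 -0.043  0.999  0.003]
```

Request:
{"name": "carry_out", "arguments": {"plan": [[[0,-0.025,0.025,0,0,0.08,0.6],[0,-0.055,0.05,0,0,0.16,0.6],[0,-0.09,0.07,0,0,0.24,0.6],[0,-0.125,0.085,0,0,0.32,0.6],[0,-0.16,0.09,0,0,0.393,0.6]]]}}

```text
time_s: 9.5
eef_pos: [0.5124, 0.2213, 0.2261]
eef_rot: [0.002, -0.24, 0.971, -0.0]
wrist_force: [1.3, -0.0, -0.4]
opening: 0.601
grasp_force: 0.0
```

Request:
{"name": "carry_out", "arguments": {"plan": [[[0,-0.036,0,0,0,0,0.6],[0,-0.072,0,0,0,0,0.6],[0,-0.108,0,0,0,0,0.6],[0,-0.144,0,0,0,0,0.6],[0,-0.18,0,0,0,0,0.6]]]}}

```text
time_s: 9.92
eef_pos: [0.5109, 0.0407, 0.2232]
eef_rot: [0.0, -0.237, 0.971, -0.0]
wrist_force: [0.4, -0.3, 1.0]
opening: 0.599
grasp_force: 0.0
```

Request:
{"name": "carry_out", "arguments": {"plan": [[[0,-0.036,0,0,0,0,0.6],[0,-0.072,0,0,0,0,0.6],[0,-0.108,0,0,0,0,0.6],[0,-0.144,0,0,0,0,0.6],[0,-0.18,0,0,0,0,0.6]]]}}

```text
time_s: 10.33
eef_pos: [0.5109, -0.1394, 0.2231]
eef_rot: [0.0, -0.237, 0.971, -0.0]
wrist_force: [1.5, 0.4, 0.8]
opening: 0.599
grasp_force: 0.0
```

Request:
{"name": "carry_out", "arguments": {"plan": [[[0.006,-0.03,0,0.089,0.046,0,0.6],[0.012,-0.06,0,0.177,0.092,0,0.6],[0.018,-0.09,0,0.266,0.139,0,0.6],[0.024,-0.12,0,0.355,0.185,0,0.6],[0.03,-0.145,0,0.435,0.226,0,0.6]]]}}

```text
time_s: 10.75
eef_pos: [0.5412, -0.2855, 0.2232]
eef_rot: [-0.057, -0.229, 0.942, 0.237]
wrist_force: [1.1, -0.7, 0.4]
opening: 0.597
grasp_force: 0.0
```

```bash
python3 -c "
from bench import get_obs
o=get_obs();print({k:(v.round(3) if hasattr(v,'round') else v) for k,v in o.items()})"
```

```text
{'time_s': 10.75, 'q': array([-0.762,  0.581,  1.169,  0.162,  1.859, -2.802]), 'dq': array([-0.373,  1.205, -1.448,  0.237,  1.305, -0.245]), 'joint_efforts': array([ 1.8000e-02, -6.6700e+01, -2.6796e+01,  3.0400e-01,  5.6900e-01,
        1.2500e-01]), 'eef_pos': array([ 0.541, -0.285,  0.223]), 'eef_rot': array([-0.057, -0.229,  0.942,  0.237]), 'wrist_force': array([ 1.064, -0.66 ,  0.445]), 'torque': array([-0.194, -0.177, -0.02 ]), 'grasp_force': 0.0, 'opening': 0.5965515875735563}
```

Request:
{"name": "carry_out", "arguments": {"plan": [[[0.009,-0.03,0,0.089,0.046,0,0.6],[0.018,-0.06,-0.01,0.184,0.096,0,0.6],[0.026,-0.085,-0.035,0.184,0.096,0,0.6],[0.026,-0.0885,-0.065,0.184,0.096,0,0.6],[0.026,-0.0885,-0.09,0.184,0.096,0,0.6]]]}}

```text
time_s: 11.17
eef_pos: [0.5663, -0.3733, 0.1282]
eef_rot: [-0.082, -0.221, 0.913, 0.333]
wrist_force: [-0.2, 0.9, -0.7]
opening: 0.599
grasp_force: 0.0
```

Request:
{"name": "carry_out", "arguments": {"plan": [[[0,0,0,0,0,0,0.6],[-0.003,0.006,-0.008,0,0,0,0.6],[-0.009,0.017,-0.023,0,0,0,0.6],[-0.015,0.028,-0.038,0,0,0,0.6],[-0.018,0.034,-0.046,0,0,0,0.6]]]}}

```text
time_s: 11.58
eef_pos: [0.549, -0.3357, 0.0875]
eef_rot: [-0.082, -0.223, 0.913, 0.332]
wrist_force: [0.4, 0.4, -0.9]
opening: 0.6
grasp_force: 0.0
```

```bash
python3 look.py cup; python3 - <<'E'
from h import *
from scipy.spatial.transform import Rotation as Ro
o=get_obs();q=o["eef_rot"];R=Ro.from_quat([q[1],q[2],q[3],q[0]]).as_matrix();print(R.round(3))
t=np.array([.5374,-.3138,.0564]);print("to go",(t-o["eef_pos"]).round(4),"in tool",(R.T@(t-o["eef_pos"])).round(4))
E
```

```text
[ 0.5489 -0.3354  0.0874] [-0.082 -0.223  0.912  0.333] [ 1.1 -0.3 -0. ] [-0.82  0.94  0.94  0.18  1.93 -2.87] 11.6833
[[-0.887 -0.353 -0.298]
 [-0.462  0.678  0.571]
 [ 0.001  0.644 -0.765]]
to go [-0.0115  0.0216 -0.031 ] in tool [ 0.0002 -0.0013  0.0395]
```

View pics/cup.png

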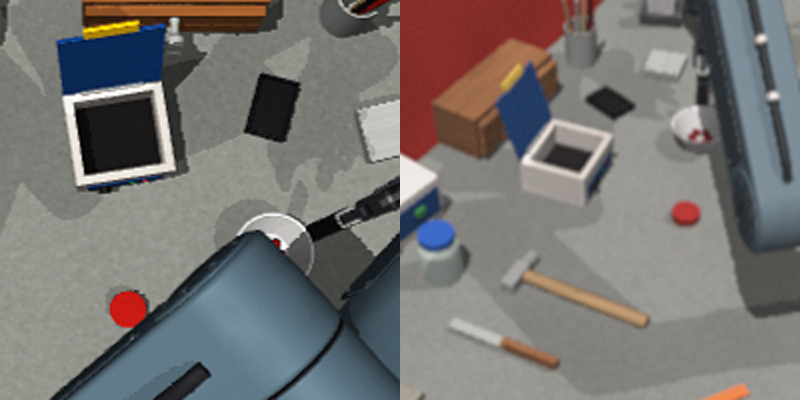

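The gripper straddles the tab at about (325,225) in the top half, aligned to within 1.5 mm. The lid stands open, and the blade lies flat at (500,345) in the side half. Now I advance and close.

Request:
{"name": "carry_out", "arguments": {"plan": [[[-0.004,0.007,-0.01,0,0,0,0.6],[-0.008,0.0145,-0.021,0,0,0,0.6],[-0.0115,0.0216,-0.031,0,0,0,0.5],[-0.0115,0.0216,-0.031,0,0,0,0.3],[-0.0115,0.0216,-0.031,0,0,0,0]]]}}

```text
time_s: 12.1
eef_pos: [0.5384, -0.3159, 0.0576]
eef_rot: [-0.081, -0.223, 0.913, 0.332]
wrist_force: [-1.1, 0.5, -0.2]
opening: 0.224
grasp_force: 0.0
```

Request:
{"name": "carry_out", "arguments": {"plan": [[[0,0,0,0,0,0,0],[0,0,0,0,0,0,0],[0,0,0,0,0,0,0],[0,0,0.004,0,0,0,0],[0,0,0.01,0,0,0,0]]]}}

```text
time_s: 12.52
eef_pos: [0.5379, -0.3162, 0.066]
eef_rot: [-0.081, -0.223, 0.913, 0.331]
wrist_force: [0.1, 0.5, -1.7]
opening: 0.117
grasp_force: 58.6
```

```bash
python3 - <<'E'
from kin import *
from h import *
o=get_obs();q6=o["q"].copy();print(o["eef_pos"].round(4),o["eef_rot"].round(3),o["wrist_force"].round(1),o["q"].round(2),o["opening"],o["grasp_force"])
g=o["eef_rot"];R=Ro.from_quat([g[1],g[2],g[3],g[0]]).as_matrix()@Ro.from_euler('z',-np.pi/2).as_matrix()
x,M=fk(q6,P,1);print("model err",(x-o["eef_pos"]).round(4),(M.T@R).round(2).tolist())
C=np.array([.6695,-.0208])
for dy in(-.2,-.4,-.6,-.8,-1.0):
    q=q6.copy();Z=Ro.from_euler('z',dy);out=[];ax=Z.apply([-.887,-.462,0]);psi=2.051+dy;cx=np.array([np.cos(psi),np.sin(psi),0])
    for al in np.radians([0,20,40,60,80,95,105,115]):
        T=Ro.from_rotvec(ax*al)*Z
        tcp=np.r_[C,.09]-.005*cx+T.apply(-.138*np.array([-.462,.887,0])+np.array([0,0,.010]))
        q,e=ik(tcp,T.as_matrix()@R,q,1);out.append((q.round(2).tolist(),round(float(e),3)))
    print(" yaw",dy,[a[1] for a in out],out[0][0],out[4][0],out[6][0])
E
```

```text
[ 0.5379 -0.3162  0.066 ] [-0.081 -0.223  0.913  0.331] [ 0.1  0.5 -1.7] [-0.81  0.92  1.03  0.18  1.87 -2.87] 0.11728218348223898 58.557915687561035
model err [ 0.0284 -0.0624 -0.0207] [[1.0, 0.0, 0.0], [-0.0, 1.0, -0.0], [0.0, 0.0, 1.0]]
 yaw -0.2 [0.0, 0.0, 0.0, 0.0, 0.0, 0.0, 0.067, 0.215] [-0.51, 0.87, 1.0, 0.48, 1.78, -2.38] [-0.05, 0.41, 1.44, -0.73, 1.15, -1.64] [0.11, 0.45, 1.51, -1.14, 1.27, -1.3]
 yaw -0.4 [0.0, 0.0, 0.0, 0.0, 0.0, 0.0, 0.008, 0.147] [-0.55, 0.75, 1.19, 0.55, 1.65, -2.29] [-0.04, 0.46, 1.37, -0.73, 1.3, -1.5] [0.12, 0.55, 1.39, -1.14, 1.46, -1.22]
 yaw -0.6 [0.0, 0.0, 0.0, 0.0, 0.0, 0.0, 0.0, 0.082] [-0.59, 0.64, 1.37, 0.61, 1.51, -2.2] [-0.04, 0.51, 1.3, -0.7, 1.44, -1.36] [0.12, 0.65, 1.25, -1.08, 1.64, -1.18]
 yaw -0.8 [0.0, 0.0, 0.0, 0.0, 0.0, 0.0, 0.0, 0.024] [-0.62, 0.52, 1.54, 0.67, 1.38, -2.11] [-0.05, 0.56, 1.22, -0.67, 1.58, -1.23] [0.1, 0.74, 1.1, -1.03, 1.81, -1.14]
 yaw -1.0 [0.0, 0.0, 0.0, 0.0, 0.0, 0.0, 0.0, 0.0] [-0.64, 0.41, 1.7, 0.74, 1.24, -2.02] [-0.06, 0.61, 1.15, -0.62, 1.71, -1.09] [0.07, 0.84, 0.94, -0.97, 1.99, -1.09]
```

```bash
python3 - <<'E'
import kin
from kin import *
from h import *
o=get_obs();q0=o["q"];D.append((list(q0),o["eef_pos"]));D.append(([-.82,.94,.94,.18,1.93,-2.87],[.5489,-.3354,.0874]));D.append(([-.762,.581,1.169,.162,1.859,-2.802],[.541,-.285,.223]))
kin.P=least_squares(lambda p:np.concatenate([fk(q,p)[0]-x for q,x in D]),P).x
print(kin.P.round(3),max(np.abs(fk(q,kin.P)[0]-x).max() for q,x in D))
g=o["eef_rot"];R=Ro.from_quat([g[1],g[2],g[3],g[0]]).as_matrix()@Ro.from_euler('z',-np.pi/2).as_matrix()
C=np.array([.6695,-.0208]);t0=np.array([.5374,-.3138,.0654]) # commanded TCP now
lip0=np.array([.4737,-.1916,.055]);v=t0-lip0
dy=-.7;Z=Ro.from_euler('z',dy);ax=Z.apply([-.887,-.462,0]);cx=np.array([np.cos(2.051+dy),np.sin(2.051+dy),0])
base=np.r_[C,0]-.02*cx
als=np.arange(0,16)*.12
zl=np.interp(np.degrees(als),[0,20,40,60,80],[.145,.13,.11,.095,.085])
s0=base+[0,0,zl[0]]+Z.apply(v);print("TCP start of pour minus now",(s0-t0).round(4),"ax",ax.round(4))
q=q0
for f in np.linspace(.2,1,5): q,e=ik(t0+(s0-t0)*f,Ro.from_euler('z',dy*f).as_matrix()@R,q,1);print("carry",round(f,1),round(float(e),3),q.round(2))
for i,a in enumerate(als):
    T=Ro.from_rotvec(ax*a)*Z;t=base+[0,0,zl[i]]+T.apply(v);q,e=ik(t,T.as_matrix()@R,q,1)
    print(i,round(a,2),(t-s0).round(4),(ax*a).round(3)[:2],round(float(e),3),q.round(2))
E
```

```text
[ 0.224  0.43   0.51   0.302  0.118 -0.026] 0.014957291552497254
TCP start of pour minus now [0.0977 0.139  0.09  ] ax [-0.976   0.2181  0.    ]
carry 0.2 0.0 [-0.8   0.85  1.11  0.28  1.82 -2.73]
carry 0.4 0.0 [-0.79  0.79  1.17  0.37  1.78 -2.59]
carry 0.6 0.0 [-0.77  0.73  1.24  0.45  1.72 -2.46]
carry 0.8 0.0 [-0.75  0.66  1.3   0.53  1.64 -2.33]
carry 1.0 0.0 [-0.72  0.59  1.37  0.6   1.56 -2.19]
0 0.0 [0. 0. 0.] [-0.  0.] 0.0 [-0.72  0.59  1.37  0.6   1.56 -2.19]
1 0.12 [0.0005 0.0022 0.0113] [-0.117  0.026] 0.0 [-0.68  0.54  1.37  0.51  1.51 -2.13]
2 0.24 [0.0014 0.0063 0.0221] [-0.234  0.052] 0.0 [-0.63  0.5   1.38  0.42  1.47 -2.07]
3 0.36 [0.0027 0.0122 0.0323] [-0.351  0.079] 0.0 [-0.58  0.46  1.38  0.32  1.43 -1.99]
4 0.48 [0.0044 0.0199 0.04  ] [-0.469  0.105] 0.0 [-0.52  0.44  1.38  0.21  1.39 -1.91]
5 0.6 [0.0065 0.0292 0.0466] [-0.586  0.131] 0.0 [-0.45  0.42  1.37  0.1   1.37 -1.82]
6 0.72 [0.009  0.0401 0.0524] [-0.703  0.157] 0.0 [-0.38  0.42  1.37 -0.02  1.35 -1.72]
7 0.84 [0.0117 0.0523 0.0581] [-0.82   0.183] 0.0 [-0.3   0.42  1.35 -0.15  1.36 -1.62]
8 0.96 [0.0147 0.0657 0.0622] [-0.937  0.209] 0.0 [-0.23  0.44  1.34 -0.27  1.37 -1.52]
9 1.08 [0.0179 0.0801 0.0651] [-1.054  0.236] 0.0 [-0.15  0.47  1.31 -0.39  1.4  -1.43]
10 1.2 [0.0213 0.0952 0.0674] [-1.171  0.262] 0.0 [-0.08  0.51  1.29 -0.5   1.44 -1.34]
11 1.32 [0.0248 0.111  0.0679] [-1.288  0.288] 0.0 [-0.01  0.56  1.25 -0.61  1.49 -1.26]
12 1.44 [0.0284 0.127  0.0676] [-1.406  0.314] 0.0 [ 0.05  0.61  1.22 -0.71  1.55 -1.2 ]
13 1.56 [0.032  0.1432 0.0675] [-1.523  0.34 ] 0.0 [ 0.1   0.67  1.18 -0.81  1.62 -1.15]
14 1.68 [0.0356 0.1593 0.0654] [-1.64   0.366] 0.0 [ 0.15  0.74  1.13 -0.9   1.69 -1.11]
15 1.8 [0.0391 0.175  0.0614] [-1.757  0.393] 0.0 [ 0.19  0.82  1.09 -0.99  1.76 -1.08]
```

Request:
{"name": "carry_out", "arguments": {"plan": [[[0,0,0.015,0,0,0,0],[0,0,0.035,0,0,0,0],[0,0,0.055,0,0,0,0],[0,0,0.075,0,0,0,0],[0,0,0.09,0,0,0,0]]]}}

```text
time_s: 12.93
eef_pos: [0.5384, -0.3163, 0.1593]
eef_rot: [-0.081, -0.223, 0.913, 0.331]
wrist_force: [0.5, -0.4, -1.9]
opening: 0.111
grasp_force: 58.7
```

Request:
{"name": "carry_out", "arguments": {"plan": [[[0.01,0.014,0,0,0,-0.07,0],[0.024,0.034,0,0,0,-0.17,0],[0.038,0.054,0,0,0,-0.27,0],[0.052,0.074,0,0,0,-0.37,0],[0.066,0.094,0,0,0,-0.47,0]]]}}

```text
time_s: 13.35
eef_pos: [0.6045, -0.2214, 0.157]
eef_rot: [-0.001, -0.002, 0.94, 0.342]
wrist_force: [0.7, -0.5, -2.5]
opening: 0.107
grasp_force: 58.6
```

Request:
{"name": "carry_out", "arguments": {"plan": [[[0.014,0.02,0,0,0,-0.1,0],[0.026,0.037,0,0,0,-0.18,0],[0.032,0.045,0,0,0,-0.23,0],[0.032,0.045,0,0,0,-0.23,0],[0.032,0.045,0,0,0,-0.23,0]]]}}

```text
time_s: 13.77
eef_pos: [0.6355, -0.1765, 0.157]
eef_rot: [0.037, 0.102, 0.934, 0.339]
wrist_force: [0.3, 0.2, -2.7]
opening: 0.109
grasp_force: 58.8
```

```bash
python3 look.py pre; python3 - <<'E'
from h import *
d=np.load("pre.npz")
W=d["a"];h=cv2.cvtColor(d["pa"],cv2.COLOR_RGB2HSV).astype(int)
near=np.hypot(W[...,0]-.652,W[...,1]+.097)
m=(h[...,1]<60)&(h[...,2]>110)&(W[...,2]>.125)&(W[...,2]<.17)&(near<.08)
if m.sum()>20:
    p=W[m];print(m.sum(),cv2.minEnclosingCircle((p[:,:2]*1000).astype(np.float32)),p[:,2].mean())
r=(h[...,1]>100)&((h[...,0]<8)|(h[...,0]>170))&(near<.07); print("beads px",r.sum(), W[r].mean(0))
E
```

```text
[ 0.6357 -0.1776  0.1566] [0.038 0.103 0.934 0.339] [-0.2 -1.  -2.9] [-0.74  0.6   1.36  0.59  1.57 -2.21] 13.8667
545 ((649.3603515625, -107.08240509033203), 68.70466613769531) 0.1383892921130984
beads px 152 [ 0.64294287 -0.09179183  0.11375148]
```

View pics/pre.png

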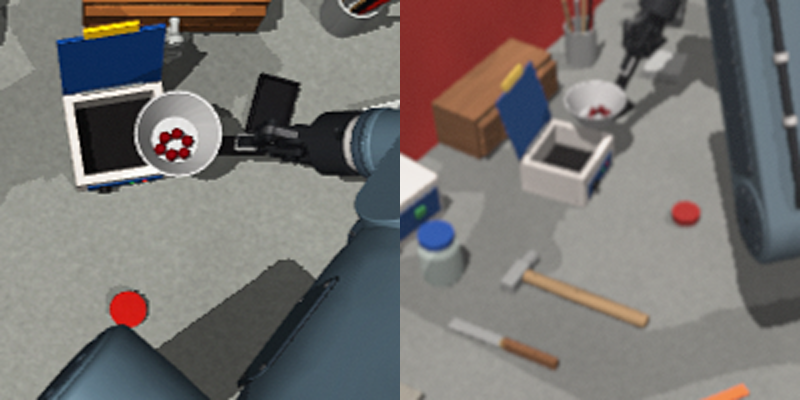

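All six beads lie in the cup, which is level beside and above the basin at about (178,134) in the top half. Now I tip it.

Request:
{"name": "carry_out", "arguments": {"plan": [[[0.0005,0.002,0.0115,-0.117,0.026,0,0],[0.0015,0.0065,0.022,-0.234,0.052,0,0],[0.0025,0.012,0.0325,-0.351,0.079,0,0],[0.0045,0.02,0.04,-0.469,0.105,0,0],[0.0065,0.029,0.0465,-0.586,0.131,0,0]]]}}

```text
time_s: 14.28
eef_pos: [0.6432, -0.1497, 0.2053]
eef_rot: [0.007, 0.111, 0.993, 0.045]
wrist_force: [0.2, -0.3, -3.4]
opening: 0.109
grasp_force: 59.2
```

Request:
{"name": "carry_out", "arguments": {"plan": [[[0.0025,0.011,0.006,-0.117,0.026,0,0],[0.005,0.023,0.0115,-0.234,0.052,0,0],[0.008,0.0365,0.0155,-0.351,0.079,0,0],[0.0115,0.051,0.0185,-0.469,0.105,0,0],[0.015,0.066,0.021,-0.586,0.131,0,0]]]}}

```text
time_s: 14.7
eef_pos: [0.6584, -0.0816, 0.2261]
eef_rot: [-0.026, 0.108, 0.962, -0.25]
wrist_force: [-0.1, -0.3, -3.3]
opening: 0.109
grasp_force: 59.1
```

Request:
{"name": "carry_out", "arguments": {"plan": [[[0.0015,0.008,0.0005,-0.059,0.013,0,0],[0.0035,0.016,0.0005,-0.117,0.026,0,0],[0.0055,0.024,0.0005,-0.176,0.039,0,0],[0.007,0.032,0,-0.234,0.052,0,0],[0.009,0.04,0,-0.293,0.065,0,0]]]}}

```text
time_s: 15.12
eef_pos: [0.6666, -0.0415, 0.2238]
eef_rot: [-0.043, 0.102, 0.914, -0.39]
wrist_force: [0.8, -0.4, -1.9]
opening: 0.105
grasp_force: 59.4
```

```bash
cat > beads.py <<'E'
import sys
from h import *
C=np.array([.6695,-.0208]);y=.155;R=np.array([[np.cos(y),np.sin(y)],[-np.sin(y),np.cos(y)]])
d=np.load(sys.argv[1]+".npz")
for k in "ab":
    W=d[k];h=cv2.cvtColor(d["p"+k],cv2.COLOR_RGB2HSV).astype(int)
    r=(h[...,1]>110)&((h[...,0]<9)|(h[...,0]>170))&(h[...,2]>40)&(W[...,0]>.3)&(W[...,0]<.8)&(abs(W[...,1])<.35)&(W[...,2]<.25)
    n,l,st,c=cv2.connectedComponentsWithStats(r.astype(np.uint8))
    for i in range(1,n):
        if st[i,4]>3:
            w=W[l==i].mean(0);print(k,st[i,4],c[i].round(0),"local",((w[:2]-C)@R.T*1000).round(0),"z",(w[2]*1000).round(0))
E
python3 look.py p1; python3 beads.py p1
```

```text
[ 0.666  -0.0396  0.221 ] [-0.044  0.1    0.915 -0.389] [-0.3 -0.8 -2.6] [ 0.09  0.63  1.22 -0.75  1.59 -1.16] 15.2167
a 30 [327. 118.] local [37. 30.] z 35.0
a 101 [338. 125.] local [6. 1.] z 57.0
a 29 [327. 130.] local [ 2. 33.] z 36.0
a 269 [344. 214.] local [-249.   24.] z 18.0
b 16 [282. 175.] local [  8. -12.] z 54.0
b 41 [280. 181.] local [7. 2.] z 33.0
b 137 [342. 206.] local [-256.   28.] z 17.0
```

Beads are landing in the basin. I tip the rest of the way.

Request:
{"name": "carry_out", "arguments": {"plan": [[[0.0015,0.008,0,-0.059,0.013,0,0],[0.0035,0.016,-0.001,-0.117,0.026,0,0],[0.0055,0.024,-0.002,-0.176,0.039,0,0],[0.007,0.032,-0.004,-0.234,0.052,0,0],[0.009,0.04,-0.006,-0.293,0.065,0,0]]]}}

```text
time_s: 15.63
eef_pos: [0.6758, -0.0025, 0.2184]
eef_rot: [-0.057, 0.095, 0.846, -0.521]
wrist_force: [-0.3, -0.6, -2.4]
opening: 0.111
grasp_force: 59.5
```

Request:
{"name": "carry_out", "arguments": {"plan": [[[0,0,0,0,0,0,0],[0,0,0,0,0,0,0],[0,0,0,0,0,0,0],[0,0,0,0,0,0,0],[0,0,0,0,0,0,0]]]}}

```text
time_s: 16.05
eef_pos: [0.6757, -0.0028, 0.2194]
eef_rot: [-0.056, 0.095, 0.847, -0.52]
wrist_force: [0.2, 0.0, -2.9]
opening: 0.114
grasp_force: 59.5
```

```bash
python3 look.py p2; python3 beads.py p2
```

```text
[ 0.6756 -0.0024  0.219 ] [-0.056  0.095  0.847 -0.521] [-0.8  0.1 -2.4] [ 0.21  0.82  1.09 -0.98  1.77 -1.07] 16.15
a 47 [325. 117.] local [40. 35.] z 38.0
a 45 [325. 130.] local [ 0. 41.] z 38.0
a 29 [333. 136.] local [-18.  21.] z 35.0
a 268 [344. 214.] local [-248.   24.] z 18.0
b 5 [274. 180.] local [29. 12.] z 37.0
b 4 [287. 184.] local [-23.   9.] z 34.0
b 137 [342. 207.] local [-256.   29.] z 17.0
```

Request:
{"name": "carry_out", "arguments": {"plan": [[[-0.0035,-0.0155,0.004,0.117,-0.026,0,0],[-0.007,-0.032,0.006,0.234,-0.052,0,0],[-0.0105,-0.048,0.006,0.351,-0.079,0,0],[-0.0145,-0.064,0.0065,0.469,-0.105,0,0],[-0.018,-0.08,0.006,0.586,-0.131,0,0]]]}}

```text
time_s: 16.57
eef_pos: [0.6578, -0.0818, 0.2259]
eef_rot: [-0.024, 0.107, 0.963, -0.245]
wrist_force: [0.0, -0.7, -1.4]
opening: 0.108
grasp_force: 59.4
```

Request:
{"name": "carry_out", "arguments": {"plan": [[[-0.0035,-0.015,-0.002,0.117,-0.026,0,0],[-0.0065,-0.0295,-0.005,0.234,-0.052,0,0],[-0.0095,-0.043,-0.0095,0.351,-0.079,0,0],[-0.0125,-0.055,-0.015,0.469,-0.105,0,0],[-0.015,-0.066,-0.021,0.586,-0.131,0,0]]]}}

```text
time_s: 16.98
eef_pos: [0.6427, -0.1491, 0.2055]
eef_rot: [0.009, 0.11, 0.993, 0.05]
wrist_force: [-0.6, 0.1, -2.4]
opening: 0.111
grasp_force: 59.4
```

Request:
{"name": "carry_out", "arguments": {"plan": [[[-0.002,-0.009,-0.0065,0.117,-0.026,0,0],[-0.004,-0.017,-0.014,0.234,-0.052,0,0],[-0.005,-0.0225,-0.0245,0.351,-0.079,0,0],[-0.006,-0.027,-0.035,0.469,-0.105,0,0],[-0.0065,-0.029,-0.0465,0.586,-0.131,0,0]]]}}

```text
time_s: 17.4
eef_pos: [0.636, -0.1793, 0.158]
eef_rot: [0.04, 0.104, 0.934, 0.341]
wrist_force: [0.1, 0.1, -2.4]
opening: 0.11
grasp_force: 59.4
```

```bash
python3 look.py p3; python3 beads.py p3
```

```text
[ 0.6322 -0.1795  0.1504] [0.035 0.108 0.933 0.342] [-0.6 -0.3 -2.9] [-0.74  0.61  1.36  0.59  1.57 -2.21] 17.5
a 78 [326. 116.] local [41. 32.] z 37.0
a 44 [325. 130.] local [ 0. 40.] z 38.0
a 29 [333. 136.] local [-18.  21.] z 35.0
a 263 [344. 214.] local [-248.   24.] z 18.0
b 6 [274. 180.] local [33.  7.] z 34.0
b 133 [343. 206.] local [-256.   29.] z 18.0
```

Request:
{"name": "carry_out", "arguments": {"plan": [[[-0.01,-0.014,0.005,0,0,0.08,0],[-0.024,-0.034,0.005,0,0,0.18,0],[-0.038,-0.054,0.005,0,0,0.28,0],[-0.052,-0.074,0.005,0,0,0.38,0],[-0.066,-0.094,0,0,0,0.48,0]]]}}

```text
time_s: 17.92
eef_pos: [0.5703, -0.2722, 0.1592]
eef_rot: [-0.045, -0.124, 0.933, 0.336]
wrist_force: [1.3, 0.3, -1.9]
opening: 0.107
grasp_force: 59.7
```

Request:
{"name": "carry_out", "arguments": {"plan": [[[-0.014,-0.02,0,0,0,0.1,0],[-0.028,-0.04,0,0,0,0.19,0],[-0.032,-0.045,-0.015,0,0,0.22,0],[-0.032,-0.045,-0.035,0,0,0.22,0],[-0.032,-0.045,-0.055,0,0,0.22,0]]]}}

```text
time_s: 18.33
eef_pos: [0.5393, -0.3167, 0.103]
eef_rot: [-0.081, -0.223, 0.914, 0.329]
wrist_force: [-0.4, 0.4, -1.0]
opening: 0.106
grasp_force: 59.6
```

Request:
{"name": "carry_out", "arguments": {"plan": [[[0,0,-0.015,0,0,0,0],[0,0,-0.03,0,0,0,0],[0,0,-0.037,0,0,0,0],[0,0,-0.04,0,0,0,0],[0,0,-0.04,0,0,0,0]]]}}

```text
time_s: 18.75
eef_pos: [0.5379, -0.3154, 0.0611]
eef_rot: [-0.081, -0.223, 0.913, 0.332]
wrist_force: [0.3, 1.0, -2.2]
opening: 0.111
grasp_force: 59.6
```

```bash
python3 look.py p4; python3 beads.py p4; python3 - <<'E'
from h import *
for f in("first","p4"):
    d=np.load(f+".npz")
    for k in "ab":
        W=d[k];h=cv2.cvtColor(d["p"+k],cv2.COLOR_RGB2HSV).astype(int);near=np.hypot(W[...,0]-.5,W[...,1]+.243)
        m=(h[...,2]>100)&(h[...,1]<60)&(W[...,2]>.036)&(W[...,2]<.07)&(near<.075);p=W[m]
        if len(p)>20: print(f,k,len(p),cv2.minEnclosingCircle((p[:,:2]*1000).astype(np.float32)),"z",np.percentile(p[:,2],[50,95]).round(4),np.linalg.lstsq(np.c_[p[:,:2],np.ones(len(p))],p[:,2],rcond=None)[0].round(3))
E
```

```text
[ 0.5383 -0.316   0.0623] [-0.081 -0.223  0.913  0.331] [ 0.4 -0.3 -1.4] [-0.81  0.93  1.03  0.19  1.86 -2.87] 18.85
a 74 [326. 116.] local [41. 31.] z 38.0
a 30 [327. 130.] local [ 1. 35.] z 36.0
a 11 [321. 131.] local [-1. 51.] z 41.0
a 28 [333. 136.] local [-18.  20.] z 34.0
a 265 [344. 214.] local [-248.   24.] z 18.0
b 5 [274. 180.] local [33.  5.] z 32.0
b 4 [286. 184.] local [-19.   5.] z 31.0
b 134 [342. 206.] local [-255.   28.] z 17.0
first a 351 ((501.26422119140625, -243.3575897216797), 58.040863037109375) z [0.0437 0.0492] [-0.005  0.011  0.049]
first b 116 ((508.8789367675781, -248.65145874023438), 63.831153869628906) z [0.0436 0.0495] [-0.005  0.033  0.055]
p4 a 175 ((500.9868469238281, -243.15667724609375), 57.10980224609375) z [0.0462 0.0515] [-0.03  -0.003  0.061]
p4 b 137 ((496.982177734375, -247.56129455566406), 63.730377197265625) z [0.0446 0.0542] [-0.009  0.035  0.059]
```

Request:
{"name": "carry_out", "arguments": {"plan": [[[0,0,-0.001,0,0,0,0],[0,0,-0.002,0,0,0,0],[0,0,-0.003,0,0,0,0],[0,0,-0.003,0,0,0,0],[0,0,-0.003,0,0,0,0]]]}}

```text
time_s: 19.27
eef_pos: [0.538, -0.3158, 0.0587]
eef_rot: [-0.081, -0.223, 0.913, 0.332]
wrist_force: [0.9, -0.7, 0.9]
opening: 0.11
grasp_force: 59.9
```

Request:
{"name": "carry_out", "arguments": {"plan": [[[0,0,-0.001,0,0,0,0],[0,0,-0.0015,0,0,0,0],[0,0,-0.002,0,0,0,0],[0,0,-0.002,0,0,0,0],[0,0,-0.002,0,0,0,0]]]}}

```text
time_s: 19.68
eef_pos: [0.5382, -0.3161, 0.0583]
eef_rot: [-0.081, -0.223, 0.913, 0.332]
wrist_force: [0.2, -1.7, 7.4]
opening: 0.109
grasp_force: 60.9
```

Request:
{"name": "carry_out", "arguments": {"plan": [[[0,0,0.001,0,0,0,0],[0,0,0.001,0,0,0,0.15],[0,0,0.001,0,0,0,0.25],[0,0,0.001,0,0,0,0.4],[0,0,0.001,0,0,0,0.5]]]}}

```text
time_s: 20.1
eef_pos: [0.5377, -0.3153, 0.0569]
eef_rot: [-0.081, -0.223, 0.913, 0.333]
wrist_force: [0.8, -0.3, -0.5]
opening: 0.497
grasp_force: 0.0
```

Request:
{"name": "carry_out", "arguments": {"plan": [[[0,0,0,0,0,0,0.5],[0.004,-0.008,0.011,0,0,0,0.5],[0.012,-0.023,0.031,0,0,0,0.5],[0.022,-0.042,0.057,0,0,0,0.5],[0.032,-0.062,0.083,0,0,0,0.5]]]}}

```text
time_s: 20.52
eef_pos: [0.5698, -0.3773, 0.1407]
eef_rot: [-0.082, -0.223, 0.913, 0.333]
wrist_force: [1.8, -0.6, -0.1]
opening: 0.498
grasp_force: 0.0
```

Request:
{"name": "carry_out", "arguments": {"plan": [[[0.005,-0.015,0.025,0,0,0,0.5],[0.01,-0.03,0.055,0,0,0,0.5],[0.01,-0.04,0.09,0,0,0,0.5],[0.01,-0.045,0.125,0,0,0,0.5],[0.01,-0.045,0.14,0,0,0,0.5]]]}}

```text
time_s: 20.93
eef_pos: [0.5799, -0.4244, 0.2855]
eef_rot: [-0.08, -0.223, 0.914, 0.33]
wrist_force: [1.3, -0.6, 1.2]
opening: 0.497
grasp_force: 0.0
```

```bash
python3 - <<'E'
from h import *
a=camera("top");b=camera("side");np.savez("fin.npz",a=world(a),b=world(b),pa=a["pixels"],pb=b["pixels"])
c=lambda x,q,s:cv2.resize(x["pixels"][q[1]:q[3],q[0]:q[2],::-1],None,fx=s,fy=s,interpolation=cv2.INTER_CUBIC)
cv2.imwrite("pics/fin.png",np.vstack([np.hstack([c(a,(140,40,500,260),1),c(b,(200,60,520,280),1)]),np.hstack([c(a,(300,80,385,165),4),c(a,(380,130,465,215),4)])[:, :680]]))
E
python3 beads.py fin; python3 lid.py fin
```

```text
a 68 [326. 116.] local [41. 31.] z 37.0
a 28 [327. 130.] local [ 0. 35.] z 37.0
a 6 [322. 130.] local [ 1. 51.] z 39.0
a 29 [333. 136.] local [-18.  20.] z 34.0
a 272 [344. 214.] local [-249.   24.] z 18.0
b 4 [274. 180.] local [34.  3.] z 32.0
b 4 [286. 184.] local [-19.   3.] z 30.0
b 135 [343. 206.] local [-256.   28.] z 17.0
a lip 101 [[98.9, -31.9, 199.3], [103.5, -0.9, 211.6], [108.2, 34.2, 215.8]] normal [-0.91  -0.     0.414]
a blue 1355 [[64.5, -66.5, 83.5], [83.2, -0.2, 146.6], [101.1, 67.3, 198.5]] normal [-0.958 -0.001  0.288]
b lip 0
b blue 639 [[60.3, -65.0, 84.4], [77.6, 2.8, 138.7], [95.0, 68.0, 191.0]] normal [-0.958 -0.001  0.286]
```

View pics/fin.png

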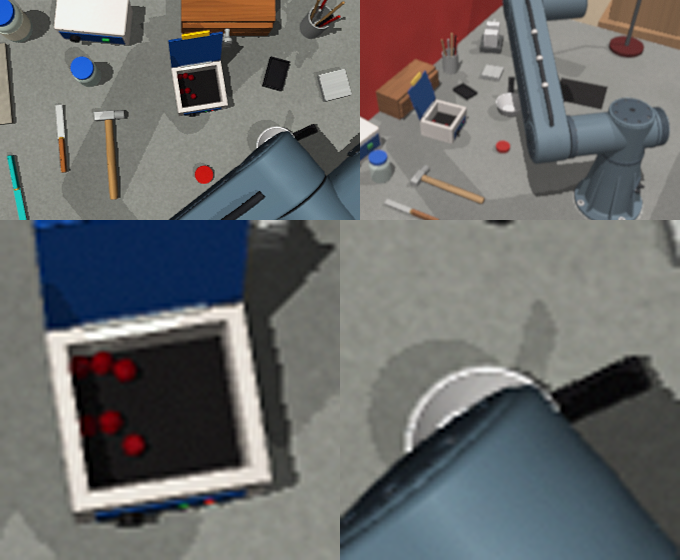

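The close-up shows six red beads in the basin, three at about (102,366) and three at about (110,430). The lid leans back, the blade lies flat at (62,138), and the cup stands on the bench with the gripper clear. I hand in.

```bash
python3 -c "
from bench import hand_in
print(hand_in())"
```

```text
the job is handed in; nothing more can be done
None
```

The job is handed in: the lid was levered open with the blade and leans back at about 1.86 rad, all six beads are in the basin, and the blade and the upright cup are back on the bench and let go, about 21 s in.

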